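# Stack the wheel discs on the clamping arbor and draw its sprung spindle

### The job

We are about to clamp up a three-layer wooden wheel: on the green arbor, slide the dark disc and then the other light disc down over the black knob so that they lie flat on the light disc already there, dark in the middle. Then take hold of the knob and pull the sprung spindle straight up until the whole red ring on the rod has just come out of the steel sleeve, and hold it there: finish while still gripping the knob at that mark, so that I can slip the brass collar under it. Leave the collar and the other things on the bench where they are.

Things in the scene. Friction and masses are not known exactly. Their poses are not given: they have to be found in the camera images.
- jig: Clamping arbor, screwed to the bench; origin on the bench under the spindle axis, z up. Green base plate 120 (x) x 90 (y) x 16 mm; on it a round dark steel seat 52 mm across with its flat top 40 mm above the bench; from the seat a fixed steel sleeve 20 mm in diameter rises on the axis to 79 mm above the bench, its top 3 mm bevelled to 17 mm. The sprung spindle slides up out of this sleeve and carries the knob. The finished three-disc stack reaches 76 mm above the bench.
- spindle (a joint): How far the spindle (12 mm rod) is drawn up out of its sleeve, in m: 0 fully in (as it starts), up to a stop at 0.052. An inner spring pulls it back down: about 8 N (weight included) to start it, rising 2.2 N per 10 mm to about 16 N at the mark; it snaps back if let go. The length mark is a red ring 6 mm wide on the rod, hidden inside the sleeve at the start: its upper edge comes out at 0.028, its lower edge is level with the sleeve's rim at 0.034.
- knob: Black ribbed knob on the top of the spindle, 18 mm in diameter (19 mm over its ribs), 26 mm tall, its top 6 mm tapering to 11 mm; origin at the centre of its underside, on the spindle axis, 81 mm above the bench when the spindle is fully in (so its top is at 107 mm). The discs' holes pass over it.
- base_disc: Light wooden disc already lying on the seat around the sleeve, same size as the others; it stays there.
- base_disc_mid (a point): Centre of the light disc already on the seat, at half its thickness (46 mm above the bench).
- dark_disc: Dark brown wooden disc, 60 mm in diameter, 12 mm thick, with a centre hole 23 mm in diameter, 24 g or so, lying flat on the bench; origin at the centre of its underside, z along its axis. Either face may be up in the stack.
- dark_disc_mid (a point): Centre of the dark disc, at half its thickness (6 mm above the bench at the start, 58 mm in the stack).
- light_disc: The loose light wooden disc, lying flat on the bench, 60 mm in diameter, 12 mm thick, hole 23 mm; origin at the centre of its underside, z along its axis. Either face may be up in the stack.
- light_disc_mid (a point): Centre of the loose light disc, at half its thickness (6 mm above the bench at the start, 70 mm in the stack).
- collar: Bystander: slotted (U-shaped) brass clamping collar, 44 x 43 mm, 25 mm tall, standing on the bench; origin at the centre of its underside.
- glue_bottle: Bystander: yellow glue bottle with an orange cap, 56 mm in diameter, 150 mm tall, standing; origin at the centre of its underside.
- screwdriver: Bystander: screwdriver about 180 mm long, lying along its x axis; origin near its middle, on the underside.
- sanding_block: Bystander: cork sanding block 110 x 65 x 30 mm; origin at the centre of its underside.
Mind the look-alikes: they are no part of the job. What is shaped like the light_disc but pink or turquoise is not meant.

How it is judged:
By the outcome, as a careful person would: the job done as asked, in the order asked, and still so for the second after the job is handed in, while the arm keeps its last pose, push and grip.
It also fails if it takes over 58 s, if anything falls off the work surface, if the arm or the gripper's body presses on something with over 40 N, if the wrist force passes 120 N, or if a joint passes its speed limit or range.

### The arm

A 7-joint arm with a two-finger parallel gripper is mounted at the origin on the work surface. World frame = base frame: x ahead of the robot, y to its left, z up, the work surface at z = 0. Lengths are in m, angles in rad, forces in N, time in s.
With the tool pointing down it reaches from about 0.4 to 0.85 m from the base axis. Payload 6.9 kg.
Tool frame: the origin (TCP) lies at the very end of the fingers, on their centre line; the grasp point (between the pads) lies 19 mm behind it (bot.grip_depth is the distance from the TCP to the grasp point, in m); z points along the fingers, y is the direction in which the jaws open and shut (so a half turn about z gives the same grasp; the last joint's range is limited). The gripper opens to 85 mm and grips with 20 to 120 N. Pads are 22 mm wide; open, the fingers measure 114 mm over their backs; the gripper's body (76 mm by 85 mm) begins 54 mm behind the grasp point. The pads swing forward as they close: fully open they stand 13 mm farther back than shut.
Start: joints at [-1.21, 0.507, -0.238, 1.5, 0.126, 1.149, -0.155], TCP at [0.158, 0.605, 0.231] pointing down, gripper open.
Joint ranges: [-3.08, 3.08], [-0.24, 2.05], [-1.43, 1.35], [0, 2.5], [-1.52, 4.66], [0.17, 1.96], [-2.89, 2.89]. Speed limits (rad/s): [2.39, 2.39, 3.14, 3.14, 3.14, 3.14, 3.14].

### API

Orientations are given as a unit quaternion [w, x, y, z].
In Python, from plant import bot gives the robot as it stands. Calls block until the motion is done:
- bot.movep(position, orientation): joint-space move of the TCP to a pose.
- bot.servo_line(position, attitude=None, max_speed=0.15): straight line of the TCP; attitude=None keeps the orientation; max_speed is the mean speed in m/s.
- bot.goto_joints(angles): joint-space move.
- bot.gripper_open() and bot.close_gripper(effort=None): open the fingers fully, or close them until they stop; effort is the grip in N (None keeps the last).
- bot.dwell(seconds).
- bot.solve_ik(position, orientation): joint angles nearest the present ones, or None.
- bot.state(): the state.
- bot.grab_frame(name): name is "side" or "top"; returns a dict with "image" (400x640x3 uint8, red, green, blue), "K" (3x3 intrinsics, pixels), "world_from_camera" (4x4, takes a point from camera to world coordinates). Camera axes: x right, y down, z forward; pixel columns grow to the right and rows downward; lengths in m; the calibration is good to about 2 mm. A picture is of the moment at which its call begins. There is no depth.
A pose or a line that the arm cannot do raises bot.PlanningError and nothing moves.
- bot.hand_in(): hands the job in, once; it reports no verdict.
The state is a dict: "t": time; "joint_positions": joint angles; "qd": joint speeds; "joint_efforts": joint torques, N m; "tcp_pos": TCP position; "orientation": TCP orientation; "force": force on the tool from outside, world axes, zero at the start; "moment": the same for the moment, N m; "opening": opening from 0.0 (shut) to 1.0 (fully open).
Only numpy, scipy, OpenCV 4.12 (cv2) and the standard library are available. Lean on these libraries where they do the work, as an engineer would, in place of code of your own. Each camera call takes 0.05 s, during which the arm holds its last target.

## Working session

There is one attempt and no reset: what is moved stays moved. The work goes in short steps, each a Python script; the robot and the scene stay as the last script left them, time stands still between calls to the robot, and variables do not carry over. Pictures are saved under pics/ and viewed, and the job is handed in when it is done.

```bash
ls; mkdir -p pics
python3 - <<'E'
from plant import bot
import cv2, numpy as np
for n in("top","side"):
    f=bot.grab_frame(n); cv2.imwrite(f"pics/{n}0.png",f["image"][:,:,::-1]); np.savez(f"pics/{n}0.npz",**f)
    print(n,f["K"].round(1).tolist(),f["world_from_camera"].round(3).tolist())
s=bot.state(); print(s["t"],s["tcp_pos"],s["orientation"],s["opening"],s["force"])
E
```

```text
pics
top [[420.0, 0.0, 319.6], [0.0, 420.0, 197.6], [0.0, 0.0, 1.0]] [[-0.019, -0.992, 0.122, 0.457], [-1.0, 0.017, -0.012, -0.063], [0.01, -0.123, -0.992, 1.155], [0.0, 0.0, 0.0, 1.0]]
side [[500.6, 0.0, 311.3], [0.0, 500.6, 195.4], [0.0, 0.0, 1.0]] [[0.812, -0.282, 0.511, -0.257], [-0.583, -0.404, 0.705, -1.21], [0.008, -0.87, -0.493, 0.859], [0.0, 0.0, 0.0, 1.0]]
0.1 [0.15751816 0.60435688 0.23048056] [-8.15239532e-05  1.27061054e-01  9.91894548e-01 -8.29045281e-04] 0.9983042239200918 [ 0.36023503 -0.22622541  0.22815684]
```

View pics/top0.png

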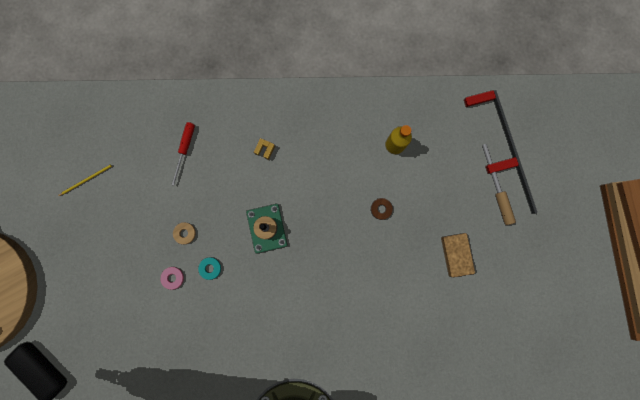

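View pics/side0.png

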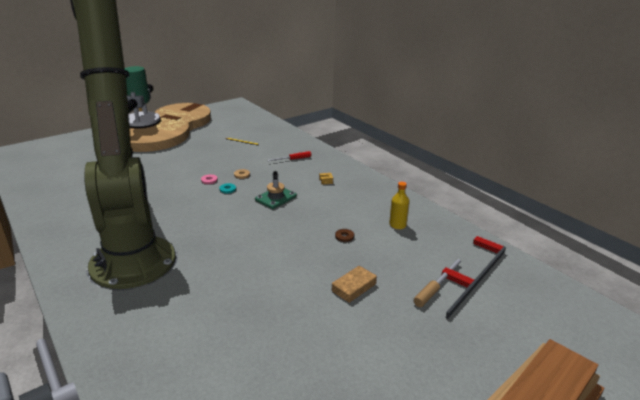

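```bash
cat > h.py <<'E'
import cv2, numpy as np
def ray(f,u,v):
    T=f["world_from_camera"]; d=T[:3,:3]@np.linalg.solve(f["K"],[u,v,1.]); return T[:3,3],d
def onz(f,u,v,z):
    o,d=ray(f,u,v); return o+d*(z-o[2])/d[2]
def proj(f,p):
    T=f["world_from_camera"]; c=T[:3,:3].T@(np.asarray(p)-T[:3,3]); q=f["K"]@c; return q[:2]/q[2]
def crop(f,c,r,name,k=10):
    x,y=int(c[0]),int(c[1]); im=f["image"][max(0,y-r):y+r,max(0,x-r):x+r,::-1]
    cv2.imwrite(name,cv2.resize(im,None,fx=k,fy=k,interpolation=cv2.INTER_NEAREST))
def tri(f1,p1,f2,p2):
    o1,d1=ray(f1,*p1);o2,d2=ray(f2,*p2)
    s=np.linalg.lstsq(np.c_[d1,-d2],o2-o1,rcond=None)[0]; a=o1+s[0]*d1;b=o2+s[1]*d2
    return (a+b)/2,np.linalg.norm(a-b)
E
python3 - <<'E'
import numpy as np,cv2
from h import *
t=dict(np.load("pics/top0.npz"));s=dict(np.load("pics/side0.npz"))
ims=[]
for f,c in((t,(184,233)),(t,(382,209)),(t,(266,228)),(s,(242,174)),(s,(344,235)),(s,(275,188))):
    x,y=c;im=f["image"][y-25:y+25,x-25:x+25,::-1]
    ims.append(cv2.resize(im,(260,260),interpolation=cv2.INTER_NEAREST))
    cx=f["image"][y,x]; print(c,cx)
cv2.imwrite("pics/c0.png",np.vstack([np.hstack(ims[:3]),np.hstack(ims[3:])]))
for n,f,cs in(("top",t,((184,233),(382,209))),("side",s,((242,174),(344,235)))):
    hsv=cv2.cvtColor(f["image"],cv2.COLOR_RGB2HSV)
    for c in cs:
        m=np.zeros(hsv.shape[:2],np.uint8);x,y=c
        sl=np.s_[y-20:y+20,x-20:x+20]
        m[sl]=((hsv[sl][...,1]>90)&((hsv[sl][...,0]<25)|(hsv[sl][...,0]>170)))*255
        cn,_=cv2.findContours(m,cv2.RETR_EXTERNAL,cv2.CHAIN_APPROX_NONE)
        k=max(cn,key=cv2.contourArea); e=cv2.fitEllipse(k)
        print(n,c,e,[onz(f,*e[0],z).round(4).tolist() for z in(.006,.010)], cv2.boundingRect(k))
E
```

```text
(184, 233) [103 106 101]
(382, 209) [104 106 101]
(266, 228) [35 34 37]
(242, 174) [160 129  91]
(344, 235) [70 60 56]
(275, 188) [126 102  74]
top (184, 233) ((183.8138885498047, 232.9842529296875), (20.574115753173828, 21.695419311523438), 81.24346160888672) [[0.5079, 0.2943, 0.006], [0.5077, 0.2931, 0.01]] (173, 223, 23, 21)
top (382, 209) ((381.44610595703125, 208.589599609375), (19.726806640625, 20.759836196899414), 103.65133666992188) [[0.5649, -0.2463, 0.006], [0.5645, -0.2457, 0.01]] (371, 199, 22, 20)
side (242, 174) ((241.55332946777344, 173.48532104492188), (7.518794059753418, 14.171141624450684), 87.1306381225586) [[0.5102, 0.2951, 0.006], [0.5066, 0.2881, 0.01]] (235, 170, 14, 8)
side (344, 235) ((344.30487060546875, 234.97271728515625), (11.459933280944824, 17.535200119018555), 92.88793182373047) [[0.5671, -0.245, 0.006], [0.5632, -0.2496, 0.01]] (336, 229, 18, 13)
```

View pics/c0.png

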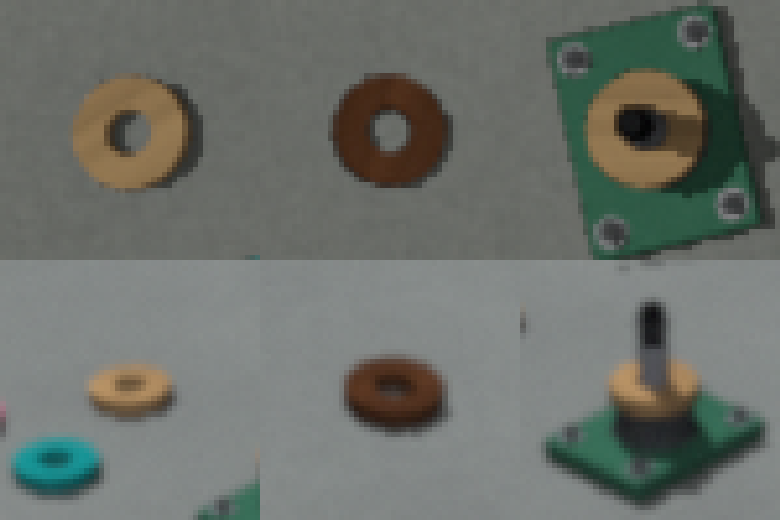

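Run:
```python
import numpy as np,cv2
from h import *
t=dict(np.load("pics/top0.npz"));s=dict(np.load("pics/side0.npz"))
hsv=cv2.cvtColor(t["image"],cv2.COLOR_RGB2HSV)
def big(m,x,y,r):
    q=np.zeros(m.shape,np.uint8);q[y-r:y+r,x-r:x+r]=m[y-r:y+r,x-r:x+r]*255
    cn,_=cv2.findContours(q,cv2.RETR_EXTERNAL,cv2.CHAIN_APPROX_NONE);return max(cn,key=cv2.contourArea)
k=big((hsv[...,0]>60)&(hsv[...,0]<90)&(hsv[...,1]>80),267,228,35)
k2=cv2.convexHull(k); r=cv2.minAreaRect(k2); print("plate",r,onz(t,*r[0],.016))
k=big((hsv[...,0]<25)&(hsv[...,1]>80),264,228,15); e=cv2.fitEllipse(cv2.convexHull(k)); c=cv2.minEnclosingCircle(k)
print("base",e,onz(t,*e[0],.050),c,onz(t,*c[0],.050))
g=t["image"].max(2); k=big(g<45,263,228,8); M=cv2.moments(k);c=(M['m10']/M['m00'],M['m01']/M['m00']);print("knob",cv2.boundingRect(k),c,[onz(t,*c,z).round(4) for z in(.107,.1)])
gs=s["image"].max(2);print(gs[180-12:200,268:284])
print(t["image"].max(2)[220:236,255:276])
for f,n in((t,'t'),(s,'s')):
  for z in(.107,.081,.052): print(n,z,proj(f,[.5135,.0785,z]).round(1))
```

```text
plate ((266.311767578125, 228.15293884277344), (43.603023529052734, 32.86497116088867), 77.47119140625) [0.51637941 0.06907268 0.016     ]
base ((264.885986328125, 227.3772735595703), (22.307945251464844, 23.107807159423828), 93.43656921386719) [0.51669365 0.06885778 0.05      ] ((264.8333435058594, 227.1666717529297), 11.60708236694336) [0.51724836 0.06899422 0.05      ]
knob (260, 224, 9, 7) (263.7777777777777, 226.47826086956522) [array([0.5159, 0.0648, 0.107 ]), array([0.5163, 0.0657, 0.1   ])]
[[139 139 138 138 138 139 138 139 138 138 137 137 136 138 137 137]
 [137 137 137 138 138 137 135 133 136 138 138 137 138 136 138 136]
 [136 139 139 137 135 126 117 111 120 130 135 137 138 136 137 137]
 [136 136 138 137 126 101  73  63  80 108 131 136 137 139 137 136]
 [137 137 138 134 115  71  33  25  45  86 124 135 135 137 137 138]
 [135 137 136 128 100  55  22  18  31  72 115 132 136 137 137 137]
 [136 135 135 125  96  51  23  22  28  63 103 129 136 138 138 137]
 [135 136 132 125  98  55  29  26  36  64 102 131 137 137 139 139]
 [135 136 136 127 103  58  30  32  37  65 105 131 137 138 13
[... 2405 characters left out ...]
48  73  78  78  79
   79  80  79]
 [147 145 145 145 146 141  98  55  48  40  40  45  42  61  77  81  80  82
   82  83  79]
 [146 145 145 144 145 146 141 114  78  58  60  69  77  84  89  88  81  81
   82  84  63]
 [142 145 145 145 144 146 146 143 140 138 140 141 141 142 142 140 102  89
   91  82  46]
 [132 147 147 146 145 145 146 146 146 146 147 147 147 147 147 148 142 142
  138  89  39]
 [ 92 139 147 145 144 143 143 143 143 143 144 143 143 143 143 143 145 143
  117  62  39]
 [ 89  93 138 145 144 144 143 143 143 142 143 143 143 143 143 145 143 116
   69  37  44]]
t 0.107 [258.3 227.5]
t 0.081 [259.6 228.1]
t 0.052 [261.1 228.6]
s 0.107 [272.  170.5]
s 0.081 [272.3 177.4]
s 0.052 [272.5 185. ]
```

Run:
```python
from plant import bot
import numpy as np
from h import *
s=dict(np.load("pics/side0.npz"));print(proj(s,[.5165,.069,.09]), "meas 275.0")
Q=[0,0,1,0]
for p in([.5645,-.246,.1],[.5645,-.246,0],[.5167,.069,.18],[.5167,.069,.052],[.508,.2935,.1],[.508,.2935,0.]):
    j=bot.solve_ik(p,Q);print(p,None if j is None else np.round(j,2))
bot.movep([.5645,-.246,.08],Q); st=bot.state();print(st["t"],st["tcp_pos"],st["force"])
f=bot.grab_frame("side");crop(f,(344,225),40,"pics/s1.png",8)
```

```text
[274.4558516  175.83867948] meas 275.0
[0.5645, -0.246, 0.1] [ 0.28  0.62  0.15  1.7  -0.12  0.83  2.05]
[0.5645, -0.246, 0] [ 0.42  0.74 -0.08  1.77  0.09  0.63  1.86]
[0.5167, 0.069, 0.18] [-0.14  0.39 -0.05  1.85  0.02  0.9   1.37]
[0.5167, 0.069, 0.052] [-0.08  0.57 -0.15  1.99  0.15  0.59  1.24]
[0.508, 0.2935, 0.1] [-0.42  0.58 -0.23  1.77  0.18  0.8   0.83]
[0.508, 0.2935, 0.0] [-0.43  0.72 -0.22  1.85  0.26  0.6   0.76]
3.4333 [ 0.56501753 -0.24500475  0.0800837 ] [ 0.58594289  0.82988759 -0.53915008]
```

View pics/s1.png

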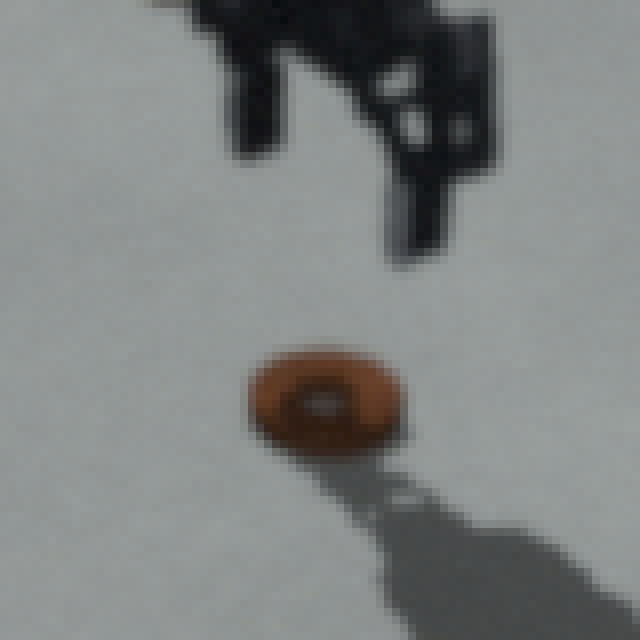

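Run:
```python
from plant import bot
import numpy as np
from h import *
bot.servo_line([.5645,-.246,0.0],max_speed=.1); s=bot.state();print(s["t"],s["tcp_pos"],s["force"].round(2))
f=bot.grab_frame("side");a=f["image"]
bot.close_gripper(40); s=bot.state();print(s["t"],s["tcp_pos"],s["force"].round(2),s["opening"])
g=bot.grab_frame("side")
c=lambda im:cv2.resize(im["image"][200:265,305:370,::-1],(400,400),interpolation=cv2.INTER_NEAREST)
cv2.imwrite("pics/s2.png",np.hstack([c(f),c(g)]))
```

```text
4.4333 [ 5.64917328e-01 -2.46210034e-01  5.27661610e-04] [-0.41 -0.17  0.61]
4.8833 [ 0.56487545 -0.24612987  0.0013831 ] [-2.36  1.27  9.12] 0.6770836921105765
```

View pics/s2.png

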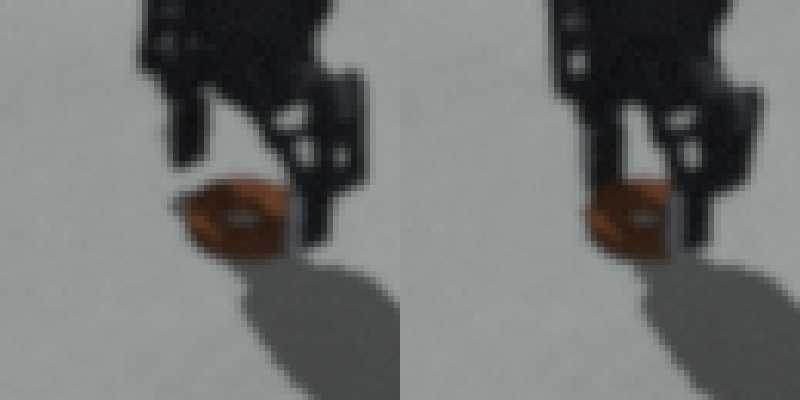

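Run:
```python
from plant import bot
import numpy as np
from h import *
Q=[0,0,1,0]
bot.servo_line([.5645,-.246,0.14],max_speed=.2); s=bot.state();print(s["t"],s["tcp_pos"],s["force"].round(2),s["opening"])
bot.movep([.5167,.069,.135],Q);bot.dwell(.2);s=bot.state();print(s["t"],s["tcp_pos"],s["orientation"].round(4),s["force"].round(2),s["opening"])
f=bot.grab_frame("side");t=bot.grab_frame("top");np.savez("pics/side3.npz",**f);np.savez("pics/top3.npz",**t)
c=lambda im,x,y:cv2.resize(im["image"][y:y+60,x:x+60,::-1],(400,400),interpolation=cv2.INTER_NEAREST)
cv2.imwrite("pics/s3.png",np.hstack([c(f,245,140),c(t,230,195)]))
```

```text
5.7833 [ 0.56385277 -0.24562844  0.13894492] [-0.12  0.32 -0.91] 0.6779093398827506
7.1917 [0.51712886 0.06756818 0.13493378] [ 1.0e-04  1.2e-03  1.0e+00 -2.0e-04] [ 0.25  0.18 -0.91] 0.6701629467690269
```

View pics/s3.png

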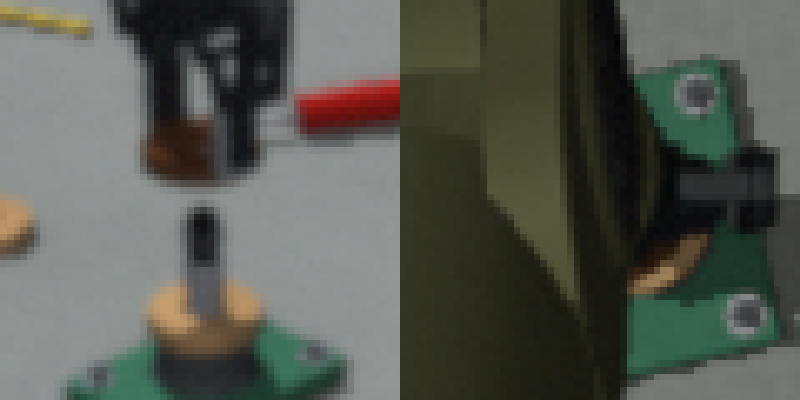

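Run:
```python
from plant import bot
import numpy as np
from h import *
bot.servo_line([.5167,.069,.125],[0,0,1,0],max_speed=.05);s=bot.state();print(s["t"],s["tcp_pos"],s["orientation"].round(4),s["force"].round(2))
f=bot.grab_frame("side");np.savez("pics/side4.npz",**f);im=f["image"].astype(int)
print("R-B");print((im[...,0]-im[...,2])[160:172,262:290]);print("val");print(im.max(2)[168:182,262:290])
for r in(.03,): 
  d=np.array([.812,-.583,0])*r
  print([proj(f,np.array([.5167,.069,z])+k*d).round(1) for z in(.125,.131,.09) for k in(-1,0,1)])
```

```text
7.6417 [0.51634389 0.06897043 0.12445443] [-6.e-04 -1.e-04  1.e+00 -1.e-04] [-0.19  1.33 -0.69]
R-B
[[-3 -3 -4 -4 -4 -3  2  2  8 10  8  8 17 18  7 -4 -4 -4 -4 -4 -4 -3 -3 -2
  -3 -3 -2  1]
 [-3 -4 -2 -4 -3  1  9 16 22 23 22 29 42 36 13 -2 -5 -4 -5 -6 -3 -3 -2 -3
  -4 -3 -4 -3]
 [-4 -3 -4 -2  0  6 19 24 26 26 27 30 35 32 11 -4 -6 -5 -4 -5 -2 -3 -3 -4
  -4 -4 -4 -3]
 [-3 -3 -3 -1 10 22 27 27 29 25 24 27 30 25  6 -4 -6 -4 -6 -5  1  1 -2 -4
  -3 -5 -4 -4]
 [-4 -3 -3  3 23 38 40 31 27 25 25 24 26 21  6 -4 -6 -6 -4  0  1  1 -4 -4
  -4 -4 -3 -4]
 [-5 -4 -4  2 23 49 49 41 30 26 26 23 22 18  8 -6 -6 -4 -3 -4  0  0 -4 -4
  -4 -4 -4 -4]
 [-4 -4 -3  0 12 39 47 43 36 28 26 25 25 16  5 -4 -5 -5 -3 -4  0 -1 -3 -4
  -4 -3 -4 -5]
 [-5 -3 -4 -2  6 24 33 39 36 30 28 25 25 19  5 -5 -5 -5 -4 -4 -3 -2 -2 -4
  -4 -4 -4 -4]
 [-3 -3 -4 -2  2 10 18 24 28 29 27 29 29 23 10 -2 -4 -4 -3 -4 -3 -4 -3 -4
  -4 -4 -4 -5]
 [-4 -3 -4 -3 -1  3  6  9 15 18 18 23 27 28 14  3 -1 -2 -1 -4 -3 -4 -3 -3
  -5 -4 -4 -4]
 [-4 -4 -4 -4 -4 -3 -1  2  4  6  6 10 18 21 13  5  3  0 -1 -2 -4 -3 -4 -3
  -4 -3 -4 -3]
 [-4 -4 -3 -5 -4 -2 -
[... 1219 characters left out ...]
47 148 149 148 147 148]
 [144 146 146 146 146 146 146 146 145 141 119  70  38  32  41  72 119 143
  149 148 148 148 148 149 148 149 149 149]
 [148 147 147 146 145 145 146 145 146 140 116  77  60  59  62  81 114 140
  147 146 147 149 149 148 148 149 150 150]
 [146 147 148 145 145 147 148 147 148 140 118  91  89  90  91  94 116 141
  146 149 147 147 148 148 150 149 148 149]
 [146 146 146 146 147 146 145 146 148 141 120  95  93  96  92  92 114 143
  148 148 148 148 148 149 146 147 149 148]]
[array([265.1, 166.4]), array([274.2, 166.4]), array([283.3, 166.5]), array([265.1, 164.7]), array([274.2, 164.8]), array([283.2, 164.9]), array([265.5, 175.8]), array([274.5, 175.8]), array([283.5, 175.9])]
```

```bash
cat > ins.py <<'E'
from plant import bot
import numpy as np
def descend(x,y,zs,lim=8,v=.06):
    for z in zs:
        bot.servo_line([x,y,z],[0,0,1,0],max_speed=v); s=bot.state()
        print(round(s["t"],2),s["tcp_pos"].round(4),s["force"].round(1),s["moment"].round(2),round(s["opening"],3))
        if np.abs(s["force"]).max()>lim: print("STOP");break
E
python3 - <<'E'
from ins import *
descend(.5167,.069,[.11,.1,.09,.08,.074,.066,.06,.056])
E
```

```text
8.09 [0.5163 0.069  0.1095] [-0.5  0.1  0.4] [ 0.02 -0.02 -0.01] 0.677
8.41 [0.5164 0.069  0.0995] [0.9 0.1 0.1] [-0.01  0.   -0.02] 0.679
8.72 [0.5163 0.069  0.0895] [-0.3 -0.3  0.2] [-0.02  0.01 -0.01] 0.675
9.04 [0.5163 0.0689 0.0795] [ 1.  -0.  -0.6] [-0.01  0.04 -0.  ] 0.675
9.29 [0.5164 0.069  0.0736] [ 0.3 -0.1 -0.7] [-0.01  0.02 -0.04] 0.68
9.57 [0.5163 0.069  0.0656] [-0.3  0.3  0.1] [-0.01 -0.03 -0.01] 0.676
9.82 [0.5164 0.069  0.0596] [ 0.2  0.5 -0. ] [0.04 0.01 0.03] 0.678
10.07 [0.5166 0.069  0.0558] [-0.5 -0.2  0.1] [-0.04 -0.02 -0.  ] 0.678
```

Run:
```python
from ins import *
from h import *
descend(.5167,.069,[.0540,.0532],v=.03)
f=bot.grab_frame("side")
bot.gripper_open(); s=bot.state();print(s["t"],s["force"].round(1),s["opening"])
g=bot.grab_frame("side")
bot.servo_line([.5167,.069,.15],max_speed=.25)
h=bot.grab_frame("side");np.savez("pics/side5.npz",**h);print(bot.state()["t"])
c=lambda im:cv2.resize(im["image"][155:215,245:305,::-1],(266,266),interpolation=cv2.INTER_NEAREST)
cv2.imwrite("pics/s5.png",np.hstack([c(f),c(g),c(h)]))
```

```text
10.32 [0.5167 0.069  0.0539] [-0.1  1.   0.2] [-0.07 -0.07 -0.03] 0.674
10.57 [0.5168 0.0691 0.0535] [-0.8  0.7  3.6] [-0.05  0.14  0.01] 0.678
11.0167 [-0.3 -0.1  0.3] 0.9999528551172226
11.65
```

View pics/s5.png

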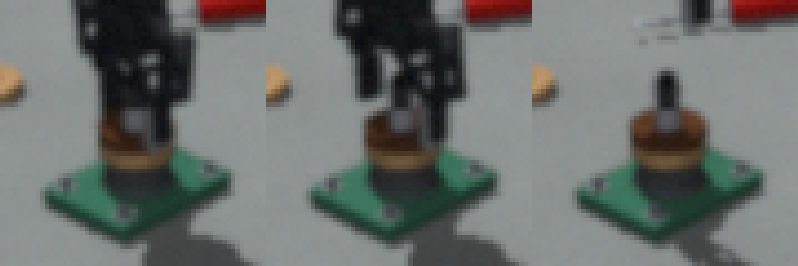

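The dark disc lies flat on the base disc (stack at about (667,150) in the right panel). Next is the light disc.

Run:
```python
from ins import *
from h import *
bot.movep([.508,.2935,.08],[0,0,1,0])
bot.servo_line([.5078,.2935,0.0],[0,0,1,0],max_speed=.1); s=bot.state();print(s["t"],s["tcp_pos"],s["force"].round(2))
bot.close_gripper(40); s=bot.state();print(s["t"],s["tcp_pos"],s["force"].round(2),s["opening"])
bot.servo_line([.5078,.2935,0.16],max_speed=.25)
bot.movep([.5167,.069,.15],[0,0,1,0])
bot.servo_line([.5167,.069,.13],[0,0,1,0],max_speed=.05);s=bot.state();print(s["t"],s["tcp_pos"],s["force"].round(2),s["opening"])
h=bot.grab_frame("side")
cv2.imwrite("pics/s6.png",cv2.resize(h["image"][145:205,245:305,::-1],(400,400),interpolation=cv2.INTER_NEAREST))
```

```text
13.5333 [0.50824032 0.29353937 0.00053158] [ 0.21 -0.96  0.57]
13.9333 [0.50819882 0.29374715 0.00142332] [-2.08 -1.04  8.7 ] 0.6750754083379166
16.175 [0.51656534 0.06912367 0.12972697] [ 0.07 -0.34 -0.07] 0.6733099056057248
```

View pics/s6.png

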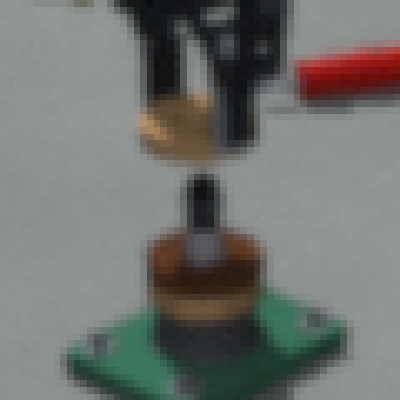

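Run:
```python
from ins import *
descend(.5167,.069,[.11,.1,.09,.08,.074,.068],lim=5)
```

```text
16.71 [0.5165 0.0689 0.1096] [ 0.6 -0.5  0. ] [ 0.02 -0.03  0.02] 0.677
17.02 [0.5164 0.069  0.0996] [0.3 0.1 1. ] [-0.    0.01  0.01] 0.673
17.34 [0.5163 0.069  0.0895] [ 0.4 -0.4  0.4] [-0.01  0.02  0.03] 0.677
17.66 [0.5163 0.069  0.0795] [-0.4 -0.1 -0.4] [ 0.06 -0.01  0.01] 0.672
17.91 [0.5164 0.069  0.0736] [-0.6 -0.2 -0.3] [-0.01  0.02  0.01] 0.677
18.16 [0.5164 0.069  0.0676] [0.5 0.1 0.8] [0.01 0.04 0.04] 0.673
```

Run:
```python
from ins import *
from h import *
descend(.5167,.069,[.0660,.0652],v=.03)
bot.gripper_open(); s=bot.state();print(s["t"],s["force"].round(1),s["opening"])
bot.servo_line([.5167,.069,.15],max_speed=.25)
h=bot.grab_frame("side");t=bot.grab_frame("top");np.savez("pics/side7.npz",**h);print(bot.state()["t"])
c=lambda im,x,y:cv2.resize(im["image"][y:y+60,x:x+60,::-1],(400,400),interpolation=cv2.INTER_NEAREST)
cv2.imwrite("pics/s7.png",np.hstack([c(h,245,155),c(t,235,195)]))
```

```text
18.41 [0.5167 0.069  0.066 ] [0.9 0.1 0. ] [-0.01  0.01 -0.04] 0.67
18.66 [0.5168 0.069  0.0655] [-1.2  0.2  3.6] [0.04 0.19 0.01] 0.674
19.05 [ 0.3  0.2 -0.2] 0.9993343353880672
19.6417
```

View pics/s7.png

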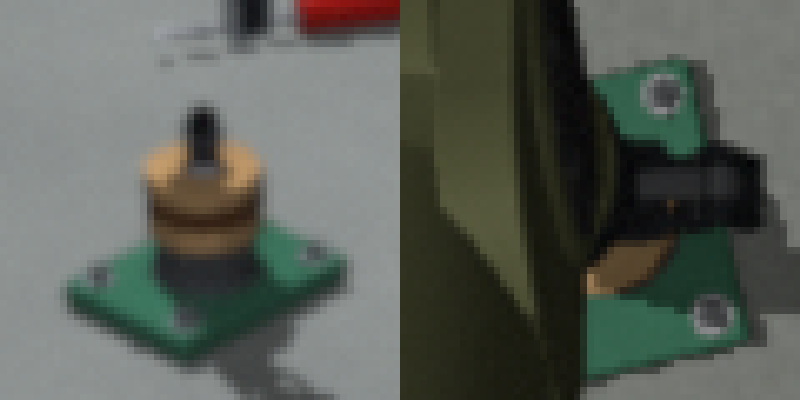

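Run:
```python
from ins import *
from h import *
bot.servo_line([.5167,.069,.0805],[0,0,1,0],max_speed=.1); s=bot.state();print(s["t"],s["tcp_pos"],s["force"].round(2))
bot.close_gripper(30); s=bot.state();print(s["t"],s["tcp_pos"],s["force"].round(2),s["moment"].round(2),s["opening"]*85)
h=bot.grab_frame("side")
cv2.imwrite("pics/s8.png",cv2.resize(h["image"][155:215,245:305,::-1],(400,400),interpolation=cv2.INTER_NEAREST))
```

```text
20.4833 [0.51693218 0.06897939 0.0807072 ] [ 0.05 -0.41 -0.32]
21.1083 [0.51678302 0.06925118 0.08077191] [-0.55  1.89  4.41] [ 0.2   0.22 -0.02] 16.824892251918435
```

View pics/s8.png

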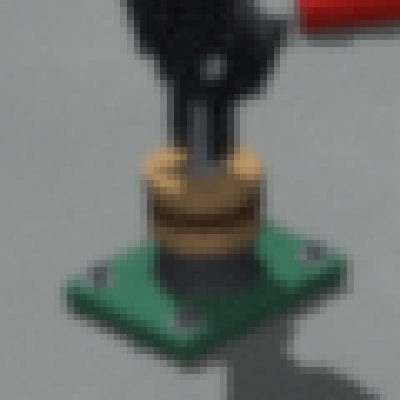

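Run:
```python
from ins import *
bot.close_gripper(90); s=bot.state();z0=s["tcp_pos"][2];x,y=s["tcp_pos"][:2]
print(s["t"],s["tcp_pos"],s["force"].round(2),s["opening"]*85)
open("z0","w").write(repr(float(z0)))
for d in(.005,.012,.020,.028):
    bot.servo_line([.5167,.0692,z0+d],[0,0,1,0],max_speed=.04);bot.dwell(.1);s=bot.state()
    print(round(s["t"],2),s["tcp_pos"].round(4),round((s["tcp_pos"][2]-z0)*1e3,2),s["force"].round(1),s["opening"]*85)
```

```text
21.375 [0.51677076 0.06926904 0.08097617] [-1.56  0.94  6.76] 14.708700332330102
21.76 [0.5168 0.0693 0.0856] 4.6 [ 2.6  1.3 -9.1] 14.965567887179608
22.18 [0.5168 0.0693 0.093 ] 12.02 [  3.    0.7 -10.4] 14.855097187896863
22.63 [0.5167 0.0692 0.1008] 19.83 [  4.2   1.8 -11.4] 14.647566762865832
23.08 [0.5167 0.0692 0.1087] 27.69 [  4.8   2.9 -13.5] 14.530156551453532
```

Run:
```python
from ins import *
from h import *
z0=float(open("z0").read())
def F():
    a=[]
    for _ in range(12): bot.dwell(.02); s=bot.state(); a.append(np.r_[s["force"],s["tcp_pos"][2]-z0])
    return np.mean(a,0).round(4),np.std(a,0).round(2)
print(F())
f=bot.grab_frame("side")
bot.servo_line([.5167,.0692,z0+.0347],[0,0,1,0],max_speed=.04)
print(F()); 
h=bot.grab_frame("side");np.savez("pics/side9.npz",**h);print(bot.state()["t"])
c=lambda im:cv2.resize(im["image"][155:195,255:295,::-1],(400,400),interpolation=cv2.INTER_NEAREST)
cv2.imwrite("pics/s9.png",np.hstack([c(f),c(h)]))
im=h["image"].astype(int);print((im[...,0]-im[...,1])[166:186,270:281])
print(im.max(2)[166:186,270:281])
for z in(.079,.085,.115):print(z,proj(h,[.5167,.0692,z]))
```

```text
(array([  4.916 ,   1.9674, -13.5037,   0.0277]), array([0.4 , 0.41, 0.61, 0.  ]))
(array([  5.0568,   1.8051, -14.5628,   0.0342]), array([0.45, 0.45, 0.6 , 0.  ]))
23.9
[[-2  0  0 -2 -2 -2 -2 -4 -3 -3 -4]
 [-4 -1 -3 -3 -4 -1 -2 -1 -3 -3 -4]
 [-5 -3 -2 -3 -3 -2 -3 -3 -4 -2 -5]
 [-5 -4 -6 -3 -3 -2 -2 -1 -3 -3 -4]
 [-5 -3 -4 -4 -2 -3 -5 -3 -4 -4 -4]
 [-4 -5 -4 -3 -2 -2 -3 -2 -4 -4 -5]
 [-5 -6 -4 -4 -2 -1 -3 -4 -5 -5 -4]
 [-6 -3 -5 -4 -1  1 -1 -2 -5 -4 -5]
 [-4 -3 -3 -3 -1 -2 -1 -2 -3 -5 -5]
 [-1  2  4  4  1  0  2  5  6  4  1]
 [11 18 19 18  5  2  8 22 24 21 15]
 [30 33 33 26 17 15 19 29 34 34 32]
 [37 37 32 27 37 41 36 30 35 37 39]
 [39 34 23 16 28 35 26 19 27 37 39]
 [40 36 25 10  8  9  8 11 23 34 38]
 [39 35 28 17 10 10 11 14 18 28 34]
 [33 27 24 19 18 16 18 18 21 23 28]
 [25 21 21 20 20 19 21 21 20 22 22]
 [22 20 20 21 20 22 21 20 20 20 20]
 [19 19 19 20 21 22 21 21 22 19 19]]
[[ 85  41  45  63  73  56  32  28  39  83 131]
 [ 94  56  51  64  73  57  32  26  36  79 127]
 [119  91  73  69  72  56  35  35  49  91 133]
 [141 129 111  82  78  66  52  63  81 108 138]
 [148 145 130 102  89  86  83  99 118 131 144]
 [147 147 137 112  98 100 101 119 138 145 146]
 [148 148 139 118 109 106 109 125 143 147 147]
 [148 145 139 124 113 109 110 125 143 147 148]
 [145 143 138 124 113 111 111 126 142 148 147]
 [145 146 142 127 112 111 113 133 148 150 147]
 [161 165 161 143 116 108 115 146 164 167 161]
 [182 185 176 149 116 107 113 141 169 179 178]
 [190 183 166 140 111 100 105 128 164 181 184]
 [193 175 139 117 101  98  93 103 138 177 189]
 [194 180 138 102  91  91  92  94 123 166 184]
 [189 174 150 108  90  90  94  93 105 137 167]
 [163 135 119 102  94  94  96  96 100 112 138]
 [125 109 101  99  98  98  98 100 103 105 108]
 [102 101 102 102 103 105 103 102 101  98  94]
 [ 88  95  97 101 103 105 103 100  96  91  83]]
0.079 [274.56847838 178.71411408]
0.085 [274.51749599 177.12721621]
0.115 [274.25986604 169.10812586]
```

View pics/s9.png

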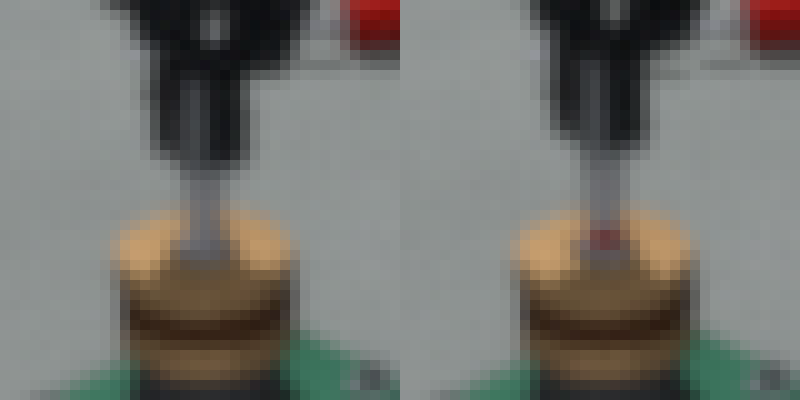

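Run:
```python
from ins import *
from h import *
z0=float(open("z0").read())
def meas():
    P=[];a=[]
    for _ in range(4):
        im=bot.grab_frame("side")["image"].astype(float); P.append((im[...,0]-im[...,1])[172:184,274:277].mean(1))
        s=bot.state();a.append(np.r_[(s["tcp_pos"][2]-z0)*1e3,s["force"][2]])
    return np.mean(P,0),np.mean(a,0).round(2)
print(meas()[0].round(0),meas()[1])
for d in(.0285,.0295,.0305,.0315,.0325,.0335,.0347):
    bot.servo_line([.5167,.0692,z0+d],[0,0,1,0],max_speed=.03);bot.dwell(.05)
    p,a=meas();print(a,p.round(0),round(p[2:9].sum(),1))
print(bot.state()["t"])
```

```text
[-1. -1. -1.  1.  6. 16. 38. 29.  9. 10. 18. 20.] [ 34.19 -15.21]
[ 27.89 -14.17] [-2. -2. -1.  1.  5.  5.  3.  1.  2. 10. 18. 20.] 14.7
[ 28.96 -13.41] [-2. -1. -1.  1.  5.  5.  6.  8.  5. 10. 18. 20.] 29.0
[ 29.93 -13.59] [-2. -1. -1.  1.  5.  6.  9. 14.  6. 10. 18. 20.] 40.1
[ 30.92 -14.15] [-2. -1. -2.  1.  5.  8. 15. 21.  8. 10. 18. 20.] 56.9
[ 31.89 -14.32] [-1. -1. -1.  1.  5. 11. 25. 25.  9. 10. 18. 20.] 74.7
[ 32.88 -14.26] [-2. -1. -1.  1.  7. 16. 33. 28.  9. 11. 18. 20.] 92.5
[ 34.05 -14.76] [-1. -1. -1.  1.  6. 16. 38. 29.  9. 10. 18. 20.] 98.1
27.9083
```

Run:
```python
from ins import *
from h import *
z0=float(open("z0").read())
for d in(.0352,.0356):
    bot.servo_line([.5167,.0692,z0+d],[0,0,1,0],max_speed=.02);bot.dwell(.2)
    P=[];a=[]
    for _ in range(4):
        f=bot.grab_frame("side");im=f["image"].astype(float); P.append((im[...,0]-im[...,1])[172:184,274:277].mean(1))
        s=bot.state();a.append(np.r_[(s["tcp_pos"][2]-z0)*1e3,s["force"][2]])
    p=np.mean(P,0);print(np.mean(a,0).round(2),p.round(0),p[2:9].sum().round(1),s["tcp_pos"][2]-z0)
cv2.imwrite("pics/s10.png",cv2.resize(f["image"][155:195,255:295,::-1],(400,400),interpolation=cv2.INTER_NEAREST))
print(s["t"],s["opening"]*85,s["force"])
```

```text
[ 34.52 -15.18] [-2. -1. -1.  2.  7. 19. 39. 29.  9. 12. 18. 20.] 103.8 0.034515419717831716
[ 34.92 -14.63] [-1. -1. -1.  2.  9. 20. 37. 23.  8. 12. 18. 20.] 98.4 0.03492803033122774
29.2083 14.781085172493736 [  5.48325088   0.97694364 -14.37949709]
```

View pics/s10.png

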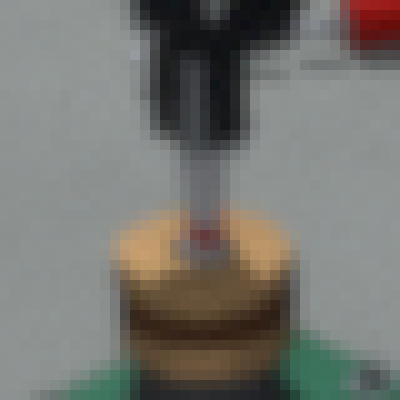

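Run:
```python
from ins import *
from h import *
z0=float(open("z0").read())
bot.dwell(1.0);P=[]
for _ in range(4):
    im=bot.grab_frame("side")["image"].astype(float); P.append((im[...,0]-im[...,1])[172:184,274:277].mean(1))
s=bot.state();p=np.mean(P,0);print(p.round(0),p[2:9].sum(),s["tcp_pos"][2]-z0,s["force"].round(1),s["t"])
if p[6]>33 and p[7]<28: bot.hand_in();print("handed in")
```

```text
[-1. -1. -1.  2. 10. 20. 37. 23.  8. 12. 18. 20.] 99.0 0.034915952059339325 [  5.1   1.7 -15.7] 30.4083
the job is handed in; nothing more can be done
handed in
```

The job is handed in at about 30 s on the robot's clock. The stack is light, dark, light, and the gripper still holds the knob (90 N grip) with the spindle drawn up about 34.9 mm.

- **Discs:** Both went over the knob and sleeve without sideways contact. They seated at the expected heights with 3–4 N of contact force. The side view shows them flat, with the dark disc in the middle.
- **Red ring:** It began to show at about 28 mm of lift. The visible red stopped growing at about 34 mm, and by 34.9 mm the ring's lower edge had moved clear of the rim.
- **Steadiness:** After a 1 s hold the picture and height had not changed, so I saw no sign of slipping.
- **Disagreement:** The pull averaged about 15 N in the last readings (single readings 14.4–15.7 N), a little under the stated 16 N or so. A sideways force of about 5 N stayed on the wrist throughout the pull. I trusted the lift height and the ring in the picture over the force.
- **Not checked:** I took no final picture of the other items on the bench, but no planned move came near the collar or anything else.

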